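# Swap two reagent bottles at the plate applicator

## Robot

A 6-joint arm with a two-finger parallel gripper is mounted at the origin on a cart in front of the work surface, level with it; the furniture and walls round the work are solid. World frame = base frame: x ahead of the robot, y to its left, z up, the work surface at z = 0. Lengths are in m, angles in rad, forces in N, time in s.
With the tool pointing down it reaches from about 0.35 to 0.775 m from the base axis. Payload 5.5 kg.
Tool frame: the origin (TCP) lies on the centre line of the jaws, within the pads' length; the fingertips stand 11 mm ahead of it and the grasp point (between the pads) lies 8 mm behind it (env.tip_extent is the distance from the TCP to the fingertips, in m); z points along the fingers, y is the line along which they close (so a half turn about z gives the same grasp; the last joint's range is limited). The gripper opens to 85 mm and grips with 20 to 120 N. Pads are 22 mm wide; open, the fingers measure 114 mm over their backs; the gripper's body (76 mm by 85 mm) begins 54 mm behind the grasp point. The pads swing forward as they close: fully open they stand 13 mm farther back than shut.
Start: joints at [-1.278, 0.313, 0.046, 1.304, 0, 1.431], TCP at [0.241, -0.522, 0.242] pointing down, gripper open.
Joint ranges: [-2.76, 2.76], [-0.86, 1.69], [-1.03, 1.26], [-2.2, 2.34], [-1.47, 1.5], [-3.14, 3.14]. Speed limits (rad/s): [2.57, 2.57, 3.14, 3.14, 3.14, 3.14].

## Interface

Orientations are given as a unit quaternion [w, x, y, z].
In Python, from workcell import env gives the robot as it stands.
- The arm moves only by the shell command python3 -m jog 'ROWS' [FORCE]. ROWS is JSON, a list of rows, each a list of 5 numbers: the gripper's target within -1 to 1 (shut at 1, half-way at 0, fully open at -1), then the shift along the tool's x, y, z in m, then the turn about the tool's z in degrees. In form: [[fingers, tx, ty, tz, turn], ...]. A call has 1 to 5 rows; each row shifts and turns the commanded pose from where the row before left it, along the tool's axes as they then stand; what a row does not reach is not made up. A row lasts 1/12 s, in which the tool goes at most 41.7 mm and 7.16 degrees, less where a joint would pass 70% of its speed; a pose out of reach is approached as far as the arm can. A call is refused whole if a number of a shift passes 0.0417 or a number of a turn 7.16, either way. A call with a gripper value outside its range is refused whole. The fingers move at their own pace and stop on an object; FORCE is the grip in N (left out, the last holds). Time passes only in rows, so rows that do not move let the fingers close. It gives the time, the measured TCP pose, the force, the opening and the grip force at its end, in the units of the state.
- env.get_state(): the state, without advancing time (a new reading comes with each control period).
- env.read_camera(name): name is "scene" or "top"; returns a dict with "img" (480x640x3 uint8, red, green, blue), "fov_y" (degrees; the focal length in pixels is half the picture's height over the tangent of half this angle, whatever the lens; pixels are square), "cx", "cy" (the principal point, pixels), "D" ([k1, k2, p1, p2, k3] as OpenCV has them; the pictures are not rectified), "T" (4x4, takes a point from camera to world coordinates). Camera axes: x right, y up, looking along -z (the intrinsics and any distortion apply to the point x, -y, -z); pixel columns grow to the right and rows downward; lengths in m; the calibration is good to about 2 mm. A picture is of the moment at which its call begins. There is no depth.
- env.hand_in(): hands the job in; it is judged then, once.
The state is a dict: "clock": time; "joint_pos": joint angles; "qvel": joint speeds; "tau": joint torques, N m; "tcp_pos": TCP position; "orientation": TCP orientation; "wrist_force": force on the tool from outside, world axes, zero at the start; "ft_torque": the same for the moment, N m; "finger_gap": finger opening in m; "grip_force": force on a finger pad.
Only numpy, scipy, OpenCV 4.12 (cv2) and the standard library are available. Lean on these libraries where they do the work, as an engineer would, in place of code of your own. Each camera call takes 0.05 s, during which the arm holds its last target. There are 200 camera calls.

## Task

The brown bottle with the black cap and the little white bottle with the blue cap stand on each other's places. Swap them, parking one of them on the free grey spot on the way, so that the brown bottle ends in the middle of the yellow spot and the little bottle in the middle of the green spot. Keep both upright and set them down rather than drop them.

Things in the scene. Friction and masses are not known exactly. Their poses are not given: they have to be found in the camera images.
- amber_center (a point): Brown glass bottle with a black screw cap and a blue band on its label: 48 mm in diameter and 102 mm high with its narrower cap; it is solid at the full 48 mm up to a height of 90 mm (shoulder included), so grip it round the body, 0.12 kg, loose. The point is on its axis, half-way up (51 mm above its underside); z is up along the axis. It starts on the green spot. (Another, larger brown bottle with a white cap stands farther back: leave it.)
- small_center (a point): Little white bottle with a blue screw cap and a red band on its label: 30 mm in diameter and 58 mm high with its narrower cap; it is solid at the full 30 mm up to a height of 54 mm, so grip it round the body, 0.035 kg, loose. The point is on its axis, half-way up (29 mm above its underside); z is up along the axis. It starts on the yellow spot. (A larger clear bottle with a blue cap stands farther back: leave it.)
- double_plate: Flat black plate, 80 x 200 mm and 5 mm thick, fixed to the bench, with two round spots of 70 mm diameter, flush with its top: a yellow one and a grey one (the free parking spot, empty at the start). The origin is at the centre of the yellow spot, on the plate's underside at bench height; the grey spot's centre is 120 mm from it along the plate's own -y axis. z is up; the plate is turned by up to 6 degrees. Bottles stand on it, 5 mm above the bench.
- green_plate: Flat black plate, 80 x 80 mm and 5 mm thick, fixed to the bench, with one round green spot of 70 mm diameter, flush with its top. The origin is at the spot's centre, on the plate's underside at bench height; z is up. Bottles stand on it, 5 mm above the bench.

How it is judged:
On the way:
1. one of the two bottles stands released and upright on the grey parking spot, its axis within 18 mm of the spot's centre along each of the plate's axes (((x of amber_center in the frame of double_plate between -0.018 and 0.018 m and y of amber_center in the frame of double_plate between -0.138 and -0.102 m and height (world z) of amber_center below 0.062 m and angle between amber_center's own z axis and vertical below 0.1 rad and linear speed of amber below 0.02 m/s and contact force between the fingers and amber below 0.1 N) or (x of small_center in the frame of double_plate between -0.018 and 0.018 m and y of small_center in the frame of double_plate between -0.138 and -0.102 m and height (world z) of small_center below 0.04 m and angle between small_center's own z axis and vertical below 0.1 rad and linear speed of small below 0.02 m/s and contact force between the fingers and small below 0.1 N))), for 0.2 s.
At the end, for the whole second after the job is handed in: The brown bottle stands on the yellow spot and the little white bottle on the green spot, each with its axis within 18 mm of the spot's centre, upright within 0.1 rad, released and at rest (horizontal distance between amber_center and double_plate below 0.018 m and height (world z) of amber_center below 0.062 m and angle between each of amber_center, small_center's own z axis and vertical below 0.1 rad and linear speed of each of amber, small below 0.02 m/s and contact force between the fingers and amber below 0.1 N and horizontal distance between small_center and green_plate below 0.018 m and height (world z) of small_center below 0.04 m and contact force between the fingers and small below 0.1 N); the robot touches nothing.
It fails at once if either bottle is tipped by more than 0.6 rad (angle between any of amber_center, small_center's own z axis and vertical above 0.6 rad).
It fails at once if either bottle is let go more than 30 mm above the plate ((height (world z) of amber_center above 0.086 m and contact force between the fingers and amber below 0.1 N) or (height (world z) of small_center above 0.064 m and contact force between the fingers and small below 0.1 N)).
It also fails if it takes over 72 s, if anything falls off the work surface, if the arm or the gripper's body presses on something with over 40 N, if the wrist force passes 120 N, or if a joint passes its speed limit or range.

## Working session

There is one attempt and no reset: what is moved stays moved. The work goes in short steps, Python scripts to look and compute and a shell command to move; the robot and the scene stay as the last step left them, time stands still between calls to the robot, and variables do not carry over. Pictures are saved under pics/ and viewed, at most 10 in all, crops included, and the job is handed in when it is done.

```bash
mkdir -p pics
python3 - <<'E'
from workcell import env
import cv2, numpy as np
for n in("scene","top"):
    c=env.read_camera(n); cv2.imwrite(f"pics/{n}0.png",c["img"][...,::-1])
    print(n,c["fov_y"],c["cx"],c["cy"],c["D"],np.round(c["T"],3).tolist())
print(env.get_state(),env.tip_extent)
E
```

```text
scene 44.49112966832518 320.35725310016744 236.6962616163468 [0.02625658 0.         0.         0.         0.        ] [[-0.827, 0.373, -0.42, 0.109], [-0.562, -0.54, 0.627, 0.634], [0.007, 0.754, 0.656, 0.609], [0.0, 0.0, 0.0, 1.0]]
top 46.677289089662985 315.04261960768457 244.4542005732617 [-0.00148506  0.          0.          0.          0.        ] [[-0.005, 0.984, -0.178, 0.285], [-1.0, -0.01, -0.024, 0.093], [-0.025, 0.178, 0.984, 0.903], [0.0, 0.0, 0.0, 1.0]]
{'clock': 0.1, 'joint_pos': array([-1.27759714e+00,  3.13918461e-01,  4.50952434e-02,  1.30358741e+00,
        9.05480357e-08,  1.43119775e+00]), 'qvel': array([-9.57859115e-04, -8.95975709e-04,  9.75567395e-04, -9.36603656e-05,
       -5.42850184e-04,  4.58188341e-04]), 'tau': array([ 2.15645348e-03, -4.81726170e+01,  2.99243045e+01,  1.27946329e-02,
       -1.66577011e-04, -1.12616101e-05]), 'tcp_pos': array([ 0.24102837, -0.52157   ,  0.24150299]), 'orientation': array([-8.04773075e-04,  9.76676673e-01,  2.14713822e-01, -6.18832125e-05]), 'wrist_force': array([-0.05946521, -0.55708728,  0.93198256]), 'ft_torque': array([-0.04381158,  0.00883024, -0.00079522]), 'grip_force': 0.0, 'finger_gap': 0.08568002274212157} 0.011
```

View pics/top0.png

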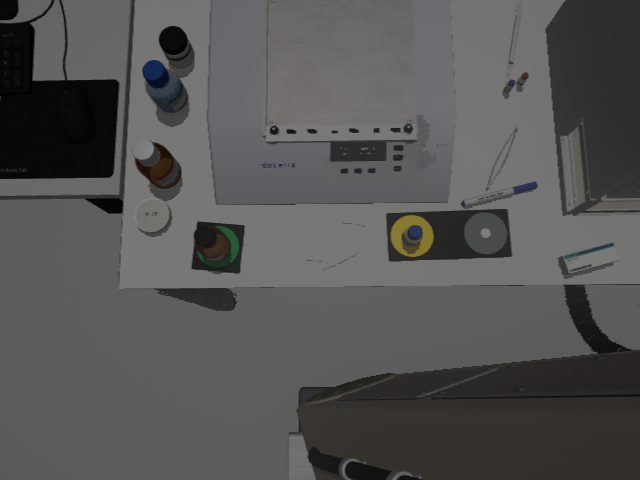

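View pics/scene0.png

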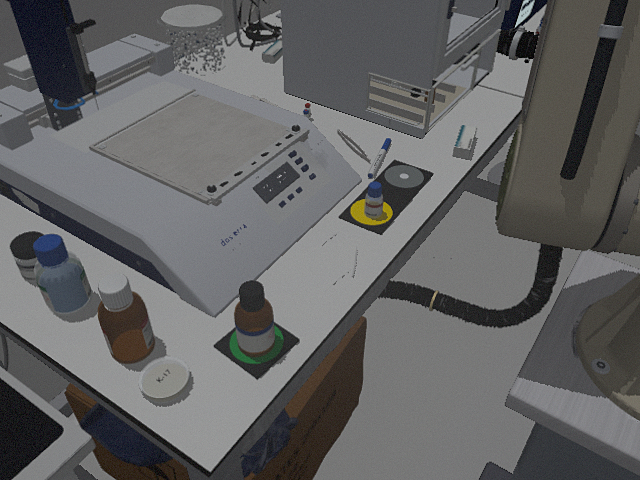

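The top view shows the yellow spot at about (412,236), the grey at (486,233) and the green at (218,246). The amber cap is at (206,236) and the small cap at (414,233). A shaker stands just behind the yellow plate, with its front edge at row 203. In the scene view, amber is at (254,320) and the small bottle at (375,200).

```bash
cat > h.py <<'E'
from workcell import env
import cv2, numpy as np
def rays(c,uv):
    f=240/np.tan(np.radians(c["fov_y"]/2)); K=np.array([[f,0,c["cx"]],[0,f,c["cy"]],[0,0,1]])
    p=cv2.undistortPoints(np.array(uv,float).reshape(-1,1,2),K,np.array(c["D"])).reshape(-1,2)
    d=np.c_[p[:,0],-p[:,1],-np.ones(len(p))]@c["T"][:3,:3].T
    return c["T"][:3,3],d
def plane(c,uv,z):
    o,d=rays(c,uv); return (o+d*((z-o[2])/d[:,2])[:,None])[:,:2]
def tri(c1,u1,c2,u2):
    o1,d1=rays(c1,[u1]);o2,d2=rays(c2,[u2]);d1=d1[0];d2=d2[0]
    s=np.linalg.lstsq(np.c_[d1,-d2],o2-o1,rcond=None)[0]
    a,b=o1+s[0]*d1,o2+s[1]*d2
    return (a+b)/2,np.linalg.norm(a-b)
def hsv(c): return cv2.cvtColor(c["img"],cv2.COLOR_RGB2HSV)
def blob(c,lo,hi,box):  # largest component in box (u0,v0,u1,v1): pixels
    u0,v0,u1,v1=box; m=cv2.inRange(hsv(c)[v0:v1,u0:u1],np.array(lo),np.array(hi))
    n,l,s,ce=cv2.connectedComponentsWithStats(m); 
    if n<2: return np.zeros((0,2))
    k=1+s[1:,4].argmax()
    v,u=np.where(l==k); return np.c_[u+u0,v+v0].astype(float)
def circ(c,px,z):
    P=plane(c,px,z).astype(np.float32); ce,r=cv2.minEnclosingCircle(P*1000); return np.round(ce,1),round(r,1),len(px)
E
python3 - <<'E'
from h import *
t=env.read_camera("top");s=env.read_camera("scene")
for nm,p in dict(y=(396,240),g=(235,250),grey=(475,240),blue=(414,231),blk=(205,234),plate=(450,240)).items(): print(nm,hsv(t)[p[1],p[0]])
for nm,p in dict(y=(360,212),g=(235,345),grey=(395,180),blue=(375,188),blk=(252,295)).items(): print(nm,hsv(s)[p[1],p[0]])
for nm,c,by,bg in (("t",t,(380,205,450,270),(185,215,250,280)),("s",s,(335,185,405,235),(210,310,300,380))):
    print(nm,"yel",circ(c,blob(c,(20,120,60),(35,255,255),by),.005),"grn",circ(c,blob(c,(50,100,30),(85,255,255),bg),.005))
bt=blob(t,(105,100,30),(130,255,255),(395,215,430,250)); bs=blob(s,(105,100,30),(130,255,255),(362,175,390,202))
print("blue",bt.mean(0),len(bt),bs.mean(0),len(bs),tri(t,bt.mean(0),s,bs.mean(0)), circ(t,bt,.063))
for c,b in((t,(458,205,515,262)),(s,(375,158,430,197))):
    g=blob(c,(0,0,60),(179,70,140),b); print("grey",circ(c,g,.005))
# plate direction: dark mask contour in top
m=cv2.inRange(hsv(t),np.array((0,0,0)),np.array((179,255,55)))[200:270,375:520]
m=blob(t,(0,0,0),(179,255,60),(375,200,525,272)); r=cv2.minAreaRect((plane(t,m,.005)*1000).astype(np.float32)); print("plate",r)
m=blob(t,(0,0,0),(179,255,60),(215,200,255,290)); P=plane(t,m,.005);print("gplate",P.min(0),P.max(0))
im=lambda c,b:cv2.resize(c["img"][b[1]:b[3],b[0]:b[2],::-1],(400,400),interpolation=cv2.INTER_NEAREST)
cv2.imwrite("pics/crop1.png",np.hstack([im(t,(180,210,260,290)),im(s,(205,275,305,375))]))
E
```

```text
y [ 25 163 136]
g [ 67 133  86]
grey [80 10 76]
blue [113 137  91]
blk [30  9 27]
plate [30  7 36]
y [ 26 224 155]
g [ 67 148 102]
grey [90  9 88]
blue [112 130 108]
blk [135  10  49]
t yel (array([461.4, -43.8]), 35.6, 1068) grn (array([446.4, 275.6]), 35.1, 484)
s yel (array([462.9, -43.4]), 35.6, 571) grn (array([447.4, 275.7]), 35.0, 525)
blue [415.02479339 231.23140496] 121 [374.31125828 188.48344371] 151 (array([ 0.45862924, -0.04185266,  0.0537757 ]), np.float64(0.0005780166824628471)) (array([456.5, -40.3]), 9.6, 121)
grey (array([ 465. , -163.9]), 35.0, 1404)
grey (array([ 460.7, -169.1]), 42.4, 704)
plate ((462.2262878417969, -103.1982650756836), (79.98055267333984, 198.4718475341797), 1.5324888229370117)
gplate [0.40344015 0.23347766] [0.48573454 0.28047346]
```

View pics/crop1.png

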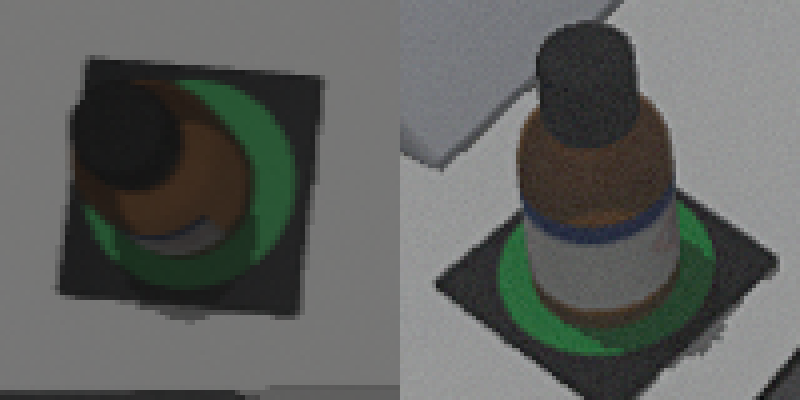

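Green, yellow and grey agree between the two views, with radius 35 mm and 120.2 mm from yellow to grey. The small bottle is at about (0.4575,-0.041). In the crops, the amber cap's centre is at about (205.6,236.8) in top and (252,288) for its top in scene. Next I triangulate amber, then move over the small bottle.

```bash
python3 - <<'E'
from h import *
t=env.read_camera("top");s=env.read_camera("scene")
b=blob(t,(0,0,0),(179,90,34),(190,215,225,252)); (c,r)=cv2.minEnclosingCircle(b.astype(np.float32)); print("cap",c,r,len(b))
print(plane(t,[c],.107),tri(t,c,s,(252,290)))
# body width in scene: brown+label band rows, ground ellipse front -> centre of band at z~.045
print(plane(s,[(255.4,275+240/4)],.045))
o,d=rays(s,[(251.9,288),(255.4,340)]);print(plane(t,[(205.6,236.8)],.1))
E
python3 -m jog '[[-1,0,0,0,7.1],[-1,0,0,0,7.1],[-1,0,0,0,7.1],[-1,0,0,0,3.5]]'
python3 -m jog '[[-1,0.0155,-0.0343,0,0],[-1,0.0155,-0.0343,0,0],[-1,0.0155,-0.0343,0,0],[-1,0.0155,-0.0343,0,0],[-1,0.0155,-0.0343,0,0]]'
python3 -m jog '[[-1,0.0155,-0.0343,0,0],[-1,0.0155,-0.0343,0,0],[-1,0.0155,-0.0343,0,0],[-1,0.0155,-0.0343,0,0],[-1,0.0155,-0.0343,0,0]]'
python3 -m jog '[[-1,0.0155,-0.0343,0,0],[-1,0.0155,-0.0343,0,0],[-1,0.0155,-0.0343,0,0],[-1,0.0155,-0.0343,0,0],[-1,0,0,0,0]]'
```

```text
cap (210.0, 233.5) 16.919023513793945 463
[[0.44724978 0.26608419]] (array([0.4508046 , 0.26950837, 0.09300639]), np.float64(0.0015344739540925822))
[[0.43185069 0.29250019]]
[[0.44376591 0.27400818]]
clock: 0.63
tcp_pos: [0.2411, -0.522, 0.2422]
orientation: [-0.0, 1.0, -0.003, -0.0]
wrist_force: [-0.3, -0.2, -0.7]
finger_gap: 0.0853
grip_force: 0.0
clock: 1.05
tcp_pos: [0.3189, -0.349, 0.2422]
orientation: [0.0, 1.0, -0.0, 0.0]
wrist_force: [0.2, 0.5, 0.5]
finger_gap: 0.085
grip_force: 0.0
clock: 1.47
tcp_pos: [0.3965, -0.1773, 0.2425]
orientation: [0.0, 1.0, -0.0, 0.0]
wrist_force: [1.5, -0.7, 0.3]
finger_gap: 0.0855
grip_force: 0.0
clock: 1.88
tcp_pos: [0.4599, -0.0366, 0.2424]
orientation: [-0.001, 1.0, 0.004, 0.001]
wrist_force: [-0.2, -0.2, 0.2]
finger_gap: 0.0852
grip_force: 0.0
```

```bash
python3 -m jog '[[-1,0,0,0,0],[-1,0,0,0,0]]'; python3 -m jog '[[-1,0,0,0,0]]'
```

```text
clock: 2.05
tcp_pos: [0.458, -0.0417, 0.2422]
orientation: [0.0, 1.0, 0.001, -0.0]
wrist_force: [0.5, -0.0, 0.0]
finger_gap: 0.0853
grip_force: 0.0
clock: 2.13
tcp_pos: [0.4578, -0.0426, 0.2422]
orientation: [0.0, 1.0, -0.001, -0.0]
wrist_force: [-0.2, -0.2, -0.4]
finger_gap: 0.0853
grip_force: 0.0
```

```bash
python3 -m jog '[[-1,0,0,0.04,0],[-1,0,0,0.04,0],[-1,0,0,0.04,0],[-1,0,0,0.03,0],[-1,0,0,0.02,0]]'
python3 -m jog '[[-1,0,0,0.02,0],[-1,0,0,0.02,0],[-1,0,0,0,0],[-1,0,0,0,0]]'
python3 -m jog '[[0.2,0,0,0,0],[0.4,0,0,0,0],[0.5,0,0,0,0],[0.6,0,0,0,0],[0.7,0,0,0,0]]' 25
python3 -m jog '[[1,0,0,0,0],[1,0,0,0,0],[1,0,0,0,0],[1,0,0,0,0],[1,0,0,0,0]]' 25
```

```text
clock: 2.55
tcp_pos: [0.4557, -0.043, 0.0693]
orientation: [-0.0, 1.0, -0.002, -0.002]
wrist_force: [0.3, 0.3, 0.1]
finger_gap: 0.085
grip_force: 0.0
clock: 2.88
tcp_pos: [0.4569, -0.0428, 0.0318]
orientation: [-0.0, 1.0, -0.001, -0.001]
wrist_force: [-0.3, -0.6, 0.7]
finger_gap: 0.0853
grip_force: 0.0
clock: 3.3
tcp_pos: [0.4589, -0.042, 0.0332]
orientation: [0.0, 1.0, 0.0, 0.001]
wrist_force: [-1.7, 0.6, 4.9]
finger_gap: 0.0295
grip_force: 24.5
clock: 3.72
tcp_pos: [0.4589, -0.042, 0.0332]
orientation: [0.0, 1.0, 0.0, 0.001]
wrist_force: [-0.2, 0.9, 6.5]
finger_gap: 0.0295
grip_force: 24.7
```

```bash
python3 -m jog '[[1,0,0,-0.01,0],[1,0,0,-0.02,0],[1,0,0,-0.02,0],[1,0,0,-0.01,0],[1,0,0,0,0]]'
python3 -m jog '[[1,0.0015,0.025,0,0],[1,0.0015,0.025,0,0],[1,0.0015,0.025,0,0],[1,0.001,0.025,0,0],[1,0.001,0.022,0,0]]'
python3 -m jog '[[1,0,0,0,0],[1,0,0,0,0],[1,0,0,0,0],[1,0,0,0.02,0],[1,0,0,0.02,0]]'
python3 -m jog '[[1,0,0,0.01,0],[1,0,0,0.006,0],[1,0,0,0.003,0],[1,0,0,0,0],[1,0,0,0,0]]'
```

```text
clock: 4.13
tcp_pos: [0.4599, -0.0421, 0.0946]
orientation: [0.001, 1.0, 0.0, 0.002]
wrist_force: [0.7, 0.4, -0.4]
finger_gap: 0.0293
grip_force: 24.8
clock: 4.55
tcp_pos: [0.4643, -0.1649, 0.0914]
orientation: [-0.0, 1.0, 0.0, -0.0]
wrist_force: [0.0, -0.3, -0.1]
finger_gap: 0.0293
grip_force: 24.9
clock: 4.97
tcp_pos: [0.4655, -0.1632, 0.0526]
orientation: [0.001, 1.0, 0.001, 0.001]
wrist_force: [0.3, -0.2, 0.3]
finger_gap: 0.0293
grip_force: 24.9
clock: 5.38
tcp_pos: [0.4651, -0.1636, 0.0338]
orientation: [0.0, 1.0, 0.0, 0.0]
wrist_force: [0.0, 0.2, -0.2]
finger_gap: 0.029
grip_force: 25.0
```

```bash
python3 -m jog '[[1,0,0,0.001,0],[1,0,0,0,0],[1,0,0,0,0]]'
python3 -m jog '[[0.5,0,0,0,0],[0.3,0,0,0,0],[0.1,0,0,0,0],[-0.1,0,0,0,0],[-0.3,0,0,0,0]]'
python3 -m jog '[[-0.5,0,0,0,0],[-0.7,0,0,0,0],[-0.7,0,0,0,0],[-0.7,0,0,-0.02,0],[-0.7,0,0,-0.03,0]]'
python3 -m jog '[[-0.7,0,0,-0.04,0],[-0.7,0,0,-0.04,0],[-0.7,0,0,-0.04,0],[-0.7,0,0,-0.038,0],[-0.7,0,0,0,0]]'
python3 - <<'E'
from h import *
t=env.read_camera("top");s=env.read_camera("scene")
im=lambda c,b:cv2.resize(c["img"][b[1]:b[3],b[0]:b[2],::-1],(400,400),interpolation=cv2.INTER_NEAREST)
cv2.imwrite("pics/crop2.png",np.hstack([im(t,(430,180,530,280)),im(s,(345,140,445,240))]))
E
```

```text
clock: 5.63
tcp_pos: [0.4654, -0.164, 0.0331]
orientation: [0.0, 1.0, 0.0, 0.001]
wrist_force: [-1.4, 1.3, 5.8]
finger_gap: 0.0293
grip_force: 25.4
clock: 6.05
tcp_pos: [0.4645, -0.1638, 0.0321]
orientation: [0.0, 1.0, -0.0, -0.0]
wrist_force: [0.1, -0.2, 0.5]
finger_gap: 0.0552
grip_force: 0.0
clock: 6.47
tcp_pos: [0.4622, -0.1626, 0.0801]
orientation: [-0.002, 1.0, -0.0, -0.003]
wrist_force: [1.0, -0.6, 0.9]
finger_gap: 0.0725
grip_force: 0.0
clock: 6.88
tcp_pos: [0.4679, -0.1656, 0.2483]
orientation: [0.003, 1.0, -0.0, 0.006]
wrist_force: [1.7, -1.3, 0.3]
finger_gap: 0.0726
grip_force: 0.0
```

View pics/crop2.png

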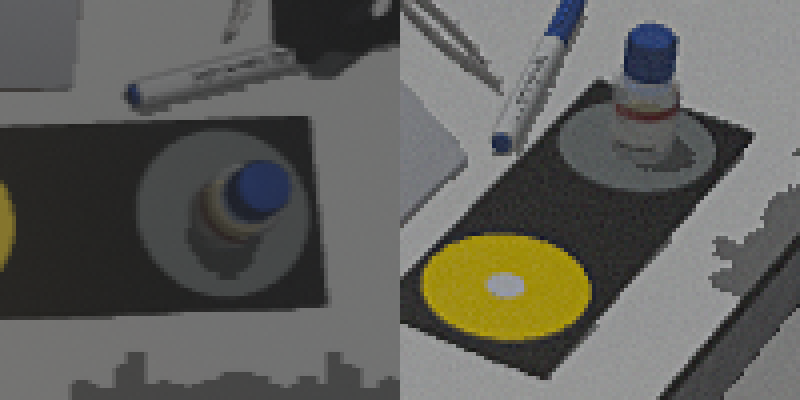

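The small bottle stands upright on the grey spot, close to its middle (top crop (225,215), scene crop (644,150)). The yellow spot is clear, with its centre dot at crop (506,286). Next I get amber's axis by intersecting vertical planes from the two cameras.

```bash
cat >> h.py <<'E'
def axis_xy(c1,u1,c2,u2):  # vertical planes through each camera and an axis point
    o1,d1=rays(c1,[u1]);o2,d2=rays(c2,[u2])
    s=np.linalg.solve(np.c_[d1[0,:2],-d2[0,:2]],o2[:2]-o1[:2]); return o1[:2]+s[0]*d1[0,:2]
E
python3 - <<'E'
from h import *
t=env.read_camera("top");s=env.read_camera("scene")
for a in ((205.6,236.8),(204.2,234.8)):
  for b in ((251.9,288),(251.9,300),(255.4,335)): print(a,b,np.round(axis_xy(t,a,s,b),4))
print(tri(t,(204.2,234.8),s,(251.9,288)))
print("dot",plane(s,[(345+106/4,140+286/4)],.005), "yel",circ(t,blob(t,(20,120,60),(35,255,255),(380,205,450,270)),.005))
bt=blob(t,(105,100,30),(130,255,255),(480,215,510,240)); bs=blob(s,(105,100,30),(130,255,255),(498,145,518,162) if 0 else (400,143,416,164))
print("small",len(bt),len(bs),axis_xy(t,bt.mean(0),s,bs.mean(0)),tri(t,bt.mean(0),s,bs.mean(0)))
print(env.get_state()["tcp_pos"])
E
```

```text
(205.6, 236.8) (251.9, 288) [0.4455 0.276 ]
(205.6, 236.8) (251.9, 300) [0.4464 0.2771]
(205.6, 236.8) (255.4, 335) [0.4464 0.2771]
(204.2, 234.8) (251.9, 288) [0.4461 0.2754]
(204.2, 234.8) (251.9, 300) [0.447  0.2764]
(204.2, 234.8) (255.4, 335) [0.447  0.2764]
(array([0.44604368, 0.27524057, 0.10442377]), np.float64(0.00028653292112718124))
dot [[ 0.46123752 -0.0431579 ]] yel (array([461.4, -43.8]), 35.6, 1353)
small 132 152 [ 0.46667084 -0.16821589] (array([ 0.46570444, -0.16650916,  0.05179762]), np.float64(0.00037685123288264225))
[ 0.46413707 -0.16358251  0.23931792]
```

```bash
python3 -m jog '[[-1,-0.0014,-0.0339,0,0],[-1,-0.0014,-0.0339,0,0],[-1,-0.0014,-0.0339,0,0],[-1,-0.0014,-0.0339,0,0],[-1,-0.0014,-0.0339,0,0]]'
python3 -m jog '[[-1,-0.0014,-0.0339,0,0],[-1,-0.0014,-0.0339,0,0],[-1,-0.0014,-0.0339,0,0],[-1,-0.0014,-0.0339,0,0],[-1,-0.0014,-0.0339,0,0]]'
python3 -m jog '[[-1,-0.0014,-0.0339,0,0],[-1,-0.0014,-0.0339,0,0],[-1,-0.0014,-0.0339,0,0],[-1,0,0,0,0],[-1,0,0,0,0]]'
python3 -m jog '[[-1,0,0,0,0],[-1,0,0,0,0]]'
```

```text
clock: 7.5
tcp_pos: [0.4561, 0.0072, 0.2382]
orientation: [-0.0, 1.0, -0.0, -0.002]
wrist_force: [0.6, 0.2, -0.4]
finger_gap: 0.0858
grip_force: 0.0
clock: 7.92
tcp_pos: [0.4497, 0.1233, 0.24]
orientation: [-0.021, 0.999, 0.035, -0.003]
wrist_force: [-0.2, -0.3, -0.5]
finger_gap: 0.0857
grip_force: 0.0
clock: 8.33
tcp_pos: [0.4439, 0.1678, 0.2475]
orientation: [-0.042, 0.997, 0.07, -0.003]
wrist_force: [-0.4, -0.5, -0.4]
finger_gap: 0.0855
grip_force: 0.0
clock: 8.5
tcp_pos: [0.4439, 0.1671, 0.2473]
orientation: [-0.042, 0.997, 0.069, -0.003]
wrist_force: [0.2, -0.3, 0.5]
finger_gap: 0.0852
grip_force: 0.0
```

Run:
```python
from h import *
from scipy.spatial.transform import Rotation as R
s=env.get_state(); print(np.round(s["joint_pos"],3)); q=s["orientation"]; print(np.round(R.from_quat(np.r_[q[1:],q[0]]).as_matrix(),3))
```

```text
[ 0.138  0.109 -0.203  1.26   0.085  3.141]
[[ 0.99   0.138 -0.013]
 [ 0.138 -0.987  0.084]
 [-0.001 -0.085 -0.996]]
```

Joint 6 reached its limit. I'll turn the tool the other way, aiming for the equivalent half-turn, and see whether it becomes vertical again.

```bash
python3 -m jog '[[-1,0,0,0,-7],[-1,0,0,0,-7],[-1,0,0,0,-7],[-1,0,0,0,-7],[-1,0,0,0,-7]]'
python3 - <<'E'
from h import *
from scipy.spatial.transform import Rotation as R
s=env.get_state(); print(np.round(s["joint_pos"],3)); q=s["orientation"]; print(np.round(R.from_quat(np.r_[q[1:],q[0]]).as_matrix(),3),s["tcp_pos"])
E
```

```text
clock: 8.92
tcp_pos: [0.4439, 0.1669, 0.2473]
orientation: [-0.041, 0.929, 0.368, 0.01]
wrist_force: [0.4, -0.1, 0.0]
finger_gap: 0.085
grip_force: 0.0
[ 0.137  0.109 -0.203  1.26   0.085  2.524]
[[ 0.729  0.685 -0.013]
 [ 0.683 -0.725  0.084]
 [ 0.048 -0.07  -0.996]] [0.4438832  0.16689387 0.24728857]
```

The tilt stays (4.8°, j5 = 0.085). It came from pushing against joint 6's upper limit. Pushing the other way at the lower limit should undo it, so I'll turn around to there.

```bash
python3 -m jog '[[-1,0,0,0,-7.1],[-1,0,0,0,-7.1],[-1,0,0,0,-7.1],[-1,0,0,0,-7.1],[-1,0,0,0,-7.1]]' >/dev/null
python3 -m jog '[[-1,0,0,0,-7.1],[-1,0,0,0,-7.1],[-1,0,0,0,-7.1],[-1,0,0,0,-7.1],[-1,0,0,0,-7.1]]' >/dev/null
python3 -m jog '[[-1,0,0,0,-7.1],[-1,0,0,0,-7.1],[-1,0,0,0,-7.1],[-1,0,0,0,-7.1],[-1,0,0,0,-7.1]]' >/dev/null
python3 -m jog '[[-1,0,0,0,-7.1],[-1,0,0,0,-7.1],[-1,0,0,0,-7.1],[-1,0,0,0,-7.1],[-1,0,0,0,-7.1]]' >/dev/null
python3 -m jog '[[-1,0,0,0,-7.1],[-1,0,0,0,-7.1],[-1,0,0,0,-7.1],[-1,0,0,0,-7.1],[-1,0,0,0,-7.1]]' >/dev/null
python3 -m jog '[[-1,0,0,0,-7.1],[-1,0,0,0,-7.1],[-1,0,0,0,-7.1],[-1,0,0,0,-7.1],[-1,0,0,0,-7.1]]' >/dev/null
python3 -m jog '[[-1,0,0,0,-7.1],[-1,0,0,0,-7.1],[-1,0,0,0,-7.1],[-1,0,0,0,-7.1],[-1,0,0,0,-7.1]]' >/dev/null
python3 -m jog '[[-1,0,0,0,-7.1],[-1,0,0,0,-7.1],[-1,0,0,0,-7.1],[-1,0,0,0,-7.1],[-1,0,0,0,-7.1]]' >/dev/null
python3 -m jog '[[-1,0,0,0,-7.1],[-1,0,0,0,-7.1],[-1,0,0,0,-7.1],[-1,0,0,0,-7.1],[-1,0,0,0,-7.1]]'
cat > st.py <<'E'
from h import *
from scipy.spatial.transform import Rotation as R
s=env.get_state(); q=s["orientation"]; M=R.from_quat(np.r_[q[1:],q[0]]).as_matrix()
print("j",np.round(s["joint_pos"],3),"tool z",np.round(M[:,2],4),"yaw",round(float(np.degrees(np.arctan2(M[1,0],M[0,0]))),2),"tcp",np.round(s["tcp_pos"],4),"t",s["clock"])
E
python3 st.py
```

```text
clock: 12.67
tcp_pos: [0.4439, 0.1669, 0.2473]
orientation: [-0.042, 0.999, 0.024, -0.005]
wrist_force: [-0.3, 0.5, 0.1]
finger_gap: 0.0858
grip_force: 0.0
j [ 0.137  0.109 -0.203  1.26   0.085 -3.053] tool z [-0.0126  0.0842 -0.9964] yaw 2.79 tcp [0.4439 0.1669 0.2473] t 12.6667
```

```bash
python3 -m jog '[[-1,0,0,0,-5],[-1,0,0.03,0,0],[-1,0,0.03,0,0],[-1,0,0,0,0]]' ; python3 st.py
```

```text
clock: 13.0
tcp_pos: [0.448, 0.1372, 0.242]
orientation: [-0.03, 0.999, 0.044, -0.003]
wrist_force: [-0.8, 0.5, 0.4]
finger_gap: 0.085
grip_force: 0.0
j [ 0.088  0.103 -0.221  1.249  0.059 -3.14 ] tool z [-0.0077  0.0588 -0.9982] yaw 5.0 tcp [0.448  0.1372 0.242 ] t 13.0
```

```bash
python3 -m jog '[[-1,0,0.03,0,0],[-1,0,0.03,0,0],[-1,0,0,0,0]]' ; python3 st.py
```

```text
clock: 13.25
tcp_pos: [0.4508, 0.1105, 0.239]
orientation: [-0.017, 1.0, 0.023, -0.002]
wrist_force: [-0.0, -0.2, -0.5]
finger_gap: 0.085
grip_force: 0.0
j [ 0.046  0.099 -0.233  1.242  0.033 -3.141] tool z [-0.004   0.033  -0.9994] yaw 2.59 tcp [0.4508 0.1105 0.239 ] t 13.25
```

```bash
python3 -m jog '[[-1,0,0.03,0,0],[-1,0,0.03,0,0],[-1,0,0.015,0,0],[-1,0,0,0,0]]' ; python3 st.py
```

```text
clock: 13.58
tcp_pos: [0.4525, 0.0778, 0.2374]
orientation: [-0.001, 1.0, -0.003, -0.001]
wrist_force: [-0.6, -0.0, 0.4]
finger_gap: 0.0855
grip_force: 0.0
j [-6.000e-03  9.300e-02 -2.430e-01  1.238e+00  1.000e-03 -3.141e+00] tool z [-0.0025  0.0012 -1.    ] yaw -0.38 tcp [0.4525 0.0778 0.2374] t 13.5833
```

Vertical again. I make the half-turn (tool x = −world x, tool y = +world y), then go to amber.

```bash
python3 -m jog '[[-1,0,0,0,7.16],[-1,0,0,0,7.16],[-1,0,0,0,7.16],[-1,0,0,0,7.16],[-1,0,0,0,7.16]]' >/dev/null
python3 -m jog '[[-1,0,0,0,7.16],[-1,0,0,0,7.16],[-1,0,0,0,7.16],[-1,0,0,0,7.16],[-1,0,0,0,7.16]]' >/dev/null
python3 -m jog '[[-1,0,0,0,7.16],[-1,0,0,0,7.16],[-1,0,0,0,7.16],[-1,0,0,0,7.16],[-1,0,0,0,7.16]]' >/dev/null
python3 -m jog '[[-1,0,0,0,7.16],[-1,0,0,0,7.16],[-1,0,0,0,7.16],[-1,0,0,0,7.16],[-1,0,0,0,7.16]]' >/dev/null
python3 -m jog '[[-1,0,0,0,7.16],[-1,0,0,0,7.16],[-1,0,0,0,7.16],[-1,0,0,0,7.16],[-1,0,0,0,7.16]]' >/dev/null
python3 -m jog '[[-1,0.001,0.0284,0,0.6],[-1,0.001,0.0284,0,0],[-1,0.001,0.0284,0,0],[-1,0.001,0.0284,0,0],[-1,0.001,0.0284,0,0]]' >/dev/null
python3 -m jog '[[-1,0.001,0.0284,0,0],[-1,0,0.0284,0,0],[-1,0,0,0,0],[-1,0,0,0,0],[-1,0,0,0,0]]'; python3 st.py
```

```text
clock: 16.5
tcp_pos: [0.4454, 0.2777, 0.2377]
orientation: [-0.001, -0.002, 1.0, 0.001]
wrist_force: [0.3, 0.4, -0.4]
finger_gap: 0.0852
grip_force: 0.0
j [ 0.403  0.219 -0.091  1.263  0.002  0.4  ] tool z [-0.0029  0.0015 -1.    ] yaw -179.81 tcp [0.4454 0.2777 0.2377] t 16.5
```

```bash
python3 -m jog '[[-1,-0.001,-0.001,0.04,0],[-1,0,0,0.04,0],[-1,0,0,0.04,0],[-1,0,0,0.03,0],[-1,0,0,0.02,0]]' >/dev/null
python3 -m jog '[[-1,0,0,0.01,0],[-1,0,0,0,0],[-1,0,0,0,0]]'
python3 -m jog '[[-0.4,0,0,0,0],[-0.2,0,0,0,0],[-0.1,0,0,0,0],[0,0,0,0,0],[0.1,0,0,0,0]]' 35
python3 -m jog '[[1,0,0,0,0],[1,0,0,0,0],[1,0,0,0,0],[1,0,0,0,0],[1,0,0,0,0]]' 35
```

```text
clock: 17.17
tcp_pos: [0.4467, 0.2766, 0.0584]
orientation: [-0.001, -0.001, 1.0, 0.001]
wrist_force: [1.9, -0.1, 0.0]
finger_gap: 0.0849
grip_force: 0.0
clock: 17.58
tcp_pos: [0.4473, 0.2776, 0.0594]
orientation: [0.0, -0.001, 1.0, 0.001]
wrist_force: [0.1, 0.0, 7.0]
finger_gap: 0.0474
grip_force: 35.7
clock: 18.0
tcp_pos: [0.4474, 0.2776, 0.0595]
orientation: [0.0, -0.001, 1.0, 0.001]
wrist_force: [-0.5, -0.9, 7.0]
finger_gap: 0.0474
grip_force: 35.7
```

```bash
python3 -m jog '[[1,0,0,-0.01,0],[1,0,0,-0.02,0],[1,0,0,-0.02,0],[1,0,0,-0.02,0],[1,0,0,-0.01,0]]'
python3 -m jog '[[1,-0.0015,-0.02,0,0],[1,-0.0015,-0.03,0,0],[1,-0.0015,-0.032,0,0],[1,-0.0015,-0.032,0,0],[1,-0.0015,-0.032,0,0]]'
python3 -m jog '[[1,-0.0015,-0.032,0,0],[1,-0.0015,-0.032,0,0],[1,-0.0015,-0.032,0,0],[1,-0.0015,-0.03,0,0],[1,-0.0015,-0.02,0,0]]'
python3 -m jog '[[1,0,-0.018,0,0],[1,0,-0.0104,0,0],[1,0,0,0,0],[1,0,0,0,0],[1,0,0,0,0]]'; python3 st.py
```

```text
clock: 18.42
tcp_pos: [0.4473, 0.2775, 0.1408]
orientation: [0.0, -0.001, 1.0, 0.002]
wrist_force: [0.9, -0.1, -0.7]
finger_gap: 0.0474
grip_force: 36.2
clock: 18.83
tcp_pos: [0.4539, 0.1299, 0.1376]
orientation: [-0.001, -0.002, 1.0, 0.001]
wrist_force: [0.3, -0.7, -0.4]
finger_gap: 0.0472
grip_force: 36.4
clock: 19.25
tcp_pos: [0.4619, -0.0173, 0.1374]
orientation: [-0.001, -0.001, 1.0, 0.001]
wrist_force: [0.4, 0.0, -1.3]
finger_gap: 0.0472
grip_force: 36.4
clock: 19.67
tcp_pos: [0.462, -0.0425, 0.1371]
orientation: [-0.001, -0.002, 1.0, 0.001]
wrist_force: [0.1, -0.2, 0.1]
finger_gap: 0.0472
grip_force: 36.4
j [-0.266  0.165 -0.414  0.994  0.002 -0.27 ] tool z [-0.0028  0.0025 -1.    ] yaw -179.81 tcp [ 0.462  -0.0425  0.1371] t 19.6667
```

```bash
python3 -m jog '[[1,0,-0.001,0.02,0],[1,0,0,0.025,0],[1,0,0,0.02,0],[1,0,0,0.008,0],[1,0,0,0.003,0]]'
python3 -m jog '[[1,0,0,0.002,0],[1,0,0,0,0],[1,0,0,0,0]]'
```

```text
clock: 20.08
tcp_pos: [0.4606, -0.0428, 0.0598]
orientation: [-0.003, -0.002, 1.0, 0.002]
wrist_force: [-0.1, 0.6, -0.9]
finger_gap: 0.0471
grip_force: 36.4
clock: 20.33
tcp_pos: [0.4631, -0.0441, 0.0603]
orientation: [-0.0, -0.002, 1.0, 0.001]
wrist_force: [0.8, -0.1, -1.1]
finger_gap: 0.0469
grip_force: 36.6
```

```bash
python3 -m jog '[[1,0,0,0.001,0],[1,0,0,0,0],[1,0,0,0,0]]'
python3 -m jog '[[0,0,0,0,0],[-0.1,0,0,0,0],[-0.2,0,0,0,0],[-0.3,0,0,0,0],[-0.5,0,0,0,0]]'
python3 -m jog '[[-0.7,0,0,0,0],[-0.7,0,0,0,0],[-0.7,0,0,-0.02,0],[-0.7,0,0,-0.03,0],[-0.7,0,0,-0.04,0]]'
python3 -m jog '[[-0.7,0,0,-0.04,0],[-0.7,0,0,-0.04,0],[-0.7,0,0,0,0],[-0.7,0,0,0,0]]';python3 st.py
python3 - <<'E'
from h import *
t=env.read_camera("top");s=env.read_camera("scene")
im=lambda c,b:cv2.resize(c["img"][b[1]:b[3],b[0]:b[2],::-1],(400,400),interpolation=cv2.INTER_NEAREST)
cv2.imwrite("pics/crop3.png",np.hstack([im(t,(380,180,520,320)),im(s,(325,120,445,240))]))
bt=blob(t,(105,100,30),(130,255,255),(480,215,510,240)); bs=blob(s,(105,100,30),(130,255,255),(400,143,416,164))
print("small",len(bt),len(bs))
if len(bt) and len(bs): print(axis_xy(t,bt.mean(0),s,bs.mean(0)),tri(t,bt.mean(0),s,bs.mean(0)))
E
```

```text
clock: 20.58
tcp_pos: [0.4633, -0.0444, 0.0595]
orientation: [0.0, -0.001, 1.0, 0.001]
wrist_force: [-0.1, 1.1, 6.1]
finger_gap: 0.0474
grip_force: 36.9
clock: 21.0
tcp_pos: [0.4621, -0.0443, 0.0583]
orientation: [-0.001, -0.001, 1.0, 0.001]
wrist_force: [-0.5, 0.6, -0.3]
finger_gap: 0.0634
grip_force: 0.0
clock: 21.42
tcp_pos: [0.46, -0.0438, 0.1468]
orientation: [-0.004, -0.001, 1.0, 0.002]
wrist_force: [0.5, -0.1, -0.2]
finger_gap: 0.0722
grip_force: 0.0
clock: 21.75
tcp_pos: [0.4642, -0.045, 0.2308]
orientation: [0.002, -0.001, 1.0, 0.0]
wrist_force: [0.5, -0.9, -0.1]
finger_gap: 0.0727
grip_force: 0.0
j [-2.700e-01  1.050e-01 -2.450e-01  1.217e+00  1.000e-03 -2.720e-01] tool z [ 3.2e-03  4.0e-04 -1.0e+00] yaw -179.85 tcp [ 0.4642 -0.045   0.2308] t 21.75
small 0 155
```

View pics/crop3.png

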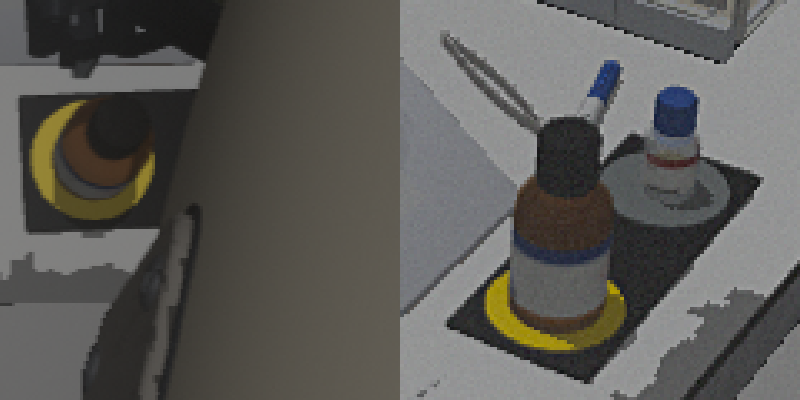

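Amber stands upright in the middle of the yellow spot (scene crop (560,230)), and the small bottle is still on grey (672,140). Next I pick up the small one.

```bash
python3 -m jog '[[-0.7,-0.001,-0.024,0,0],[-0.7,-0.001,-0.024,0,0],[-0.7,-0.001,-0.024,0,0],[-0.7,-0.0005,-0.024,0,0],[-0.7,0,-0.0247,0,0]]' >/dev/null
python3 -m jog '[[-0.7,0,0,0,0],[-0.7,0,0,0,0],[-0.7,0,0,0,0],[-0.7,0,0,0,0]]'; python3 st.py
```

```text
clock: 22.6
tcp_pos: [0.4657, -0.1641, 0.227]
orientation: [-0.002, -0.002, 1.0, 0.002]
wrist_force: [0.2, -0.2, 0.7]
finger_gap: 0.0728
grip_force: 0.0
j [-5.020e-01  1.660e-01 -1.830e-01  1.227e+00  1.000e-03 -5.060e-01] tool z [-0.0043  0.0032 -1.    ] yaw -179.8 tcp [ 0.4657 -0.1641  0.227 ] t 22.6
```

```bash
python3 -m jog '[[-0.7,0,0,0.04,0],[-0.7,0,0,0.04,0],[-0.7,0,0,0.04,0],[-0.7,0,0,0.03,0],[-0.7,0,0,0.02,0]]' >/dev/null
python3 -m jog '[[-0.7,0,0,0.016,0],[-0.7,0,0,0.01,0],[-0.7,0,0,0,0],[-0.7,0,0,0,0]]'
python3 -m jog '[[0.2,0,0,0,0],[0.4,0,0,0,0],[0.5,0,0,0,0],[0.6,0,0,0,0],[0.7,0,0,0,0]]' 25
python3 -m jog '[[1,0,0,0,0],[1,0,0,0,0],[1,0,0,0,0],[1,0,0,0,0]]' 25
```

```text
clock: 23.35
tcp_pos: [0.4658, -0.1641, 0.032]
orientation: [-0.001, -0.002, 1.0, 0.001]
wrist_force: [0.1, -0.2, 0.8]
finger_gap: 0.0725
grip_force: 0.0
clock: 23.77
tcp_pos: [0.4666, -0.1652, 0.033]
orientation: [-0.0, -0.001, 1.0, 0.001]
wrist_force: [-0.4, 0.5, 5.9]
finger_gap: 0.0295
grip_force: 24.5
clock: 24.1
tcp_pos: [0.4666, -0.1652, 0.033]
orientation: [-0.0, -0.001, 1.0, 0.001]
wrist_force: [-1.1, 0.8, 7.0]
finger_gap: 0.0293
grip_force: 24.5
```

```bash
python3 -m jog '[[1,0,0,-0.02,0],[1,0,0,-0.04,0],[1,0,0,-0.04,0],[1,0,0,-0.04,0],[1,0,0,-0.02,0]]'
python3 -m jog '[[1,0.0013,0.02,0,0],[1,0.0013,0.033,0,0],[1,0.0013,0.033,0,0],[1,0.0013,0.033,0,0],[1,0.0013,0.033,0,0]]' >/dev/null
python3 -m jog '[[1,0.0013,0.033,0,0],[1,0.0013,0.033,0,0],[1,0.0013,0.033,0,0],[1,0.0013,0.033,0,0],[1,0.0013,0.033,0,0]]'
python3 -m jog '[[1,0.0013,0.033,0,0],[1,0.0013,0.033,0,0],[1,0.0013,0.033,0,0],[1,0.0013,0.033,0,0],[1,0.0006,0.0115,0,0]]' >/dev/null
python3 -m jog '[[1,0,0,0,0],[1,0,0,0,0],[1,0,0,0,0],[1,0,0,0,0]]'; python3 st.py
```

```text
clock: 24.52
tcp_pos: [0.4677, -0.166, 0.197]
orientation: [0.002, -0.001, 1.0, -0.001]
wrist_force: [0.8, -0.9, 0.1]
finger_gap: 0.0297
grip_force: 24.9
clock: 25.35
tcp_pos: [0.452, 0.1533, 0.1928]
orientation: [-0.001, -0.001, 1.0, 0.001]
wrist_force: [0.8, 0.5, -0.3]
finger_gap: 0.0293
grip_force: 24.9
clock: 26.1
tcp_pos: [0.4463, 0.2941, 0.1929]
orientation: [-0.001, -0.001, 1.0, 0.001]
wrist_force: [-0.4, -0.4, 0.0]
finger_gap: 0.0292
grip_force: 24.9
j [ 0.431  0.256 -0.154  1.163  0.002  0.43 ] tool z [-0.0027  0.0015 -1.    ] yaw -179.94 tcp [0.4463 0.2941 0.1929] t 26.1
```

```bash
python3 -m jog '[[1,-0.0007,-0.0184,0,0],[1,0,0,0.02,0],[1,0,0,0.04,0],[1,0,0,0.04,0],[1,0,0,0.03,0]]'
python3 -m jog '[[1,0,0,0.02,0],[1,0,0,0.007,0],[1,0,0,0.002,0],[1,0,0,0,0],[1,0,0,0,0]]'
```

```text
clock: 26.52
tcp_pos: [0.4461, 0.2753, 0.0609]
orientation: [-0.002, -0.0, 1.0, 0.001]
wrist_force: [0.2, -0.4, -1.1]
finger_gap: 0.0294
grip_force: 25.0
clock: 26.93
tcp_pos: [0.4477, 0.2771, 0.035]
orientation: [-0.0, -0.001, 1.0, 0.001]
wrist_force: [0.0, 0.5, -0.1]
finger_gap: 0.0291
grip_force: 25.3
```

```bash
python3 -m jog '[[1,0,-0.001,0.0015,0],[1,0,0,0.0005,0],[1,0,0,0,0],[1,0,0,0,0]]'
python3 -m jog '[[0.5,0,0,0,0],[0.3,0,0,0,0],[0.1,0,0,0,0],[-0.1,0,0,0,0],[-0.3,0,0,0,0]]'
python3 -m jog '[[-0.5,0,0,0,0],[-0.7,0,0,0,0],[-0.7,0,0,0,0],[-0.7,0,0,-0.02,0],[-0.7,0,0,-0.03,0]]'
python3 -m jog '[[-0.7,0,0,-0.04,0],[-0.7,0,0,-0.04,0],[-0.7,0,0,-0.04,0],[-0.7,0,0,-0.03,0],[-0.7,0,0,0,0]]'
python3 - <<'E'
from h import *
t=env.read_camera("top");s=env.read_camera("scene")
im=lambda c,b:cv2.resize(c["img"][b[1]:b[3],b[0]:b[2],::-1],(400,400),interpolation=cv2.INTER_NEAREST)
cv2.imwrite("pics/crop4.png",np.hstack([im(t,(380,180,480,280)),im(s,(205,180,405,380))]))
E
```

```text
clock: 27.27
tcp_pos: [0.4472, 0.2763, 0.0326]
orientation: [-0.0, -0.001, 1.0, 0.001]
wrist_force: [1.3, -1.0, 3.3]
finger_gap: 0.0296
grip_force: 25.4
clock: 27.68
tcp_pos: [0.4461, 0.2762, 0.0315]
orientation: [-0.002, -0.001, 1.0, 0.001]
wrist_force: [-0.2, -0.4, -0.5]
finger_gap: 0.0554
grip_force: 0.0
clock: 28.1
tcp_pos: [0.4441, 0.275, 0.0795]
orientation: [-0.004, -0.001, 1.0, -0.0]
wrist_force: [0.0, 0.6, 0.6]
finger_gap: 0.0727
grip_force: 0.0
clock: 28.52
tcp_pos: [0.4501, 0.2772, 0.239]
orientation: [0.004, -0.001, 1.0, 0.003]
wrist_force: [1.1, 0.7, 0.4]
finger_gap: 0.0726
grip_force: 0.0
```

View pics/crop4.png

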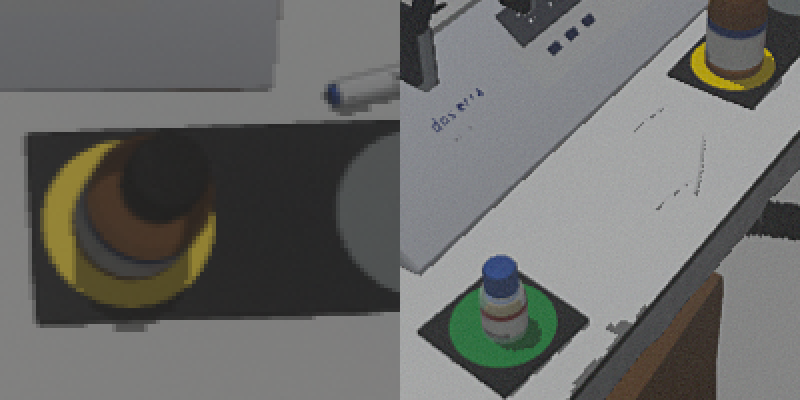

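Both bottles stand upright and centred: amber on yellow (crop (737,60)) and the small one on green (505,325). The gripper is clear, so I'm handing in.

```bash
python3 -m jog '[[-0.7,0,0,0,0],[-0.7,0,0,0,0],[-0.7,0,0,0,0]]'; python3 -c "
from workcell import env
print(env.hand_in())"
```

```text
clock: 28.87
tcp_pos: [0.4461, 0.2754, 0.23]
orientation: [-0.003, -0.001, 1.0, 0.0]
wrist_force: [-1.1, 0.6, 0.1]
finger_gap: 0.0728
grip_force: 0.0
the job is handed in; nothing more can be done
None
```

The bottles are swapped and the job is handed in at about 29 s: the brown bottle stands on the yellow spot and the little bottle, parked on grey on the way, on the green spot, both upright and centred in the last pictures; the hand-in gave no verdict.

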